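Index a drill jig to its last undrilled boss

TASK

The casting on the rotary drill jig has one boss still to drill. Pull up the spring plunger and park it, turn the table round until that plain boss comes under the drill bush, then release the plunger and feel for the slot, so that its pin drops fully home and locks the table there. Leave the other things on the bench where they are.

Things in the scene. Friction and masses are not known exactly. Their poses are not given: they have to be found in the camera images.
- jig_base: Rotary drill jig, bolted down: grey base 256 x 200 x 16 mm, a turning steel plate on it, a tower at one side and a dark arm (34 mm wide, z 73 to 87 mm) from the tower inward over the plate. Origin: on the plate's upright axis at bench height. x points from there to the tower, z up; the base spans x -102 to 154, y -100 to 100 mm.
- bush (a point): Top centre of the steel drill bush in the arm, a ring of 21 mm outside diameter with a 7.6 mm hole, 34 mm from the plate's axis along the base's x, z 91 mm.
- plain_boss (a point): Top centre of the one boss still to drill. The cast aluminium spider nutted on the plate has six round bosses (diameter 20 mm, top at z 68 mm) every 60 degrees, 34 mm from the axis; five have a hole, this one is solid with a punch dot. As cast, a boss may lie 1 to 2 mm off the line of its slot in the rim: the slot sets the place. A plain point without axes.
- plate_centre (a point): Top of the stud in the middle of the turning steel plate, on its axis, z 88 mm. Plate: diameter 204 mm, z 36 to 52 mm; it turns either way without end, is stiff (about 5 N at a turning pin) and stays where it is left. Its rim has six open slots every 60 degrees, 11.5 mm wide with straight sides, one for each boss, that pass under the plunger's pin. A plain point without axes.
- turning_pin_1 (a point): Top centre of an upright steel pin on the plate, to turn it by: diameter 14 mm, z 52 to 72 mm, 68 mm from the axis, roughly 30 degrees anticlockwise (from above) of the plain boss (set by eye). Pinch it with the fingers one behind the other along the rim; the bosses leave 17 mm beside it on the inside. A plain point without axes.
- turning_pin_2 (a point): A like turning pin, roughly 150 degrees anticlockwise of the plain boss.
- turning_pin_3 (a point): A like turning pin, roughly 270 degrees anticlockwise of the plain boss.
- tee_top (a point): Top centre of the black tee handle of the spring plunger: a bar 42 x 12 x 22 mm, long along this point's x, on an upright stem 88 mm from the plate's axis along the base's x. Top at z 133 mm with the pin home in a slot, z 143 mm with the pin resting on the plate, z 146 mm parked. Keep fingertips above the collar.
- collar (a point): Centre of the top of the square steel collar (30 mm, top at z 107 mm) round the tee's stem. The stem's cross pin, parallel to the bar, lies in its deep slot along the base's x. To park, lift the tee's top over z 148 mm (stop at 152; spring 10 N), turn 90 degrees either way (at most 103) and lower: it rests in a notch 2 mm deep. To release, lift, turn back, let down.
- pin_tip (a point): Centre of the flat foot of the plunger's pin (diameter 10 mm, spring pressed down), which moves with the tee handle. z 42 mm: fully home in a slot, the table locked with 0.5 degree of play; z 52 mm: resting on the plate; z 55 mm: parked.
- oil_bottle: Brown dropper bottle of cutting oil, diameter 30 mm, 99 mm tall, standing beside the jig. Origin under its centre. Bystander.
- bench_brush: Flat wooden dust brush, 187 x 26 x 14 mm, lying beside the jig. Origin under its centre, long along x. Bystander.
- finished_casting: A loose casting like the one on the jig, all six bosses drilled, about 88 mm across, 18 mm high. Origin under its centre. Bystander.
- flux_tin: Small round brown tin, diameter 46 mm, 33 mm high. Origin under its centre. Bystander.

How it is judged (in metres and radians):
On the way:
1. the plunger is parked: its pin clear above the plate and the tee handle turned across (z of pin_tip in the frame of jig_base above 0.0535 m and angle between the x axis of tee_top and the x axis of jig_base, either way round above 1.3 rad), for 0.2 s.
At the end, for the whole second after the job is handed in: The plain boss lies within 3 mm of straight under the drill bush, and the plunger's pin has dropped home in the slot (its foot at least 7.5 mm below the plate's top) (horizontal distance between plain_boss and bush below 0.003 m and z of pin_tip in the frame of jig_base below 0.0445 m); the robot touches nothing.
It fails at once if the oil bottle, brush, finished casting or tin was moved by more than 25 mm (distance of any of oil_bottle, bench_brush, finished_casting, flux_tin from where it was at the start of the episode above 0.025 m).
It fails at once if the oil bottle was tipped over (angle between oil_bottle's own z axis and vertical above 0.5 rad).
It also fails if it takes over 72 s, if anything falls off the work surface, if the arm or the gripper's body presses on something with over 40 N, if the wrist force passes 120 N, or if a joint passes its speed limit or range.

ROBOT

A 6-joint arm with a two-finger parallel gripper is mounted at the origin on a cart in front of the work surface, level with it; the furniture and walls round the work are solid. World frame = base frame: x ahead of the robot, y to its left, z up, the work surface at z = 0. Lengths are in m, angles in degrees, forces in N, time in s.
With the tool pointing down it reaches from about 0.25 to 0.725 m from the base axis. Payload 9.7 kg.
Tool frame: the origin (TCP) lies midway between the tips of the shut fingers; the grasp point (between the pads) lies 19 mm behind it; z points along the fingers, y is the line along which they close (so a half turn about z gives the same grasp; the last joint's range is limited). The gripper opens to 85 mm and grips with 20 to 120 N. Pads are 22 mm wide; open, the fingers measure 114 mm over their backs; the gripper's body (76 mm by 85 mm) begins 54 mm behind the grasp point. The pads swing forward as they close: fully open they stand 13 mm farther back than shut.
Start: joints at [-69.614, 4.979, 10.078, 95.1, 0, 90], TCP at [0.192, -0.516, 0.231] pointing down, gripper open.
Joint ranges: [-179.16, 179.16], [-48.56, 103.87], [-65.8, 70.77], [-126.05, 130.52], [-82.76, 87.17], [-180, 180]. Speed limits (degrees/s): [127.2, 127.2, 147.25, 180, 180, 180].

INTERFACE

Orientations are given as [roll, pitch, yaw] about the fixed x, y, z axes, in that order (R = Rz(yaw) Ry(pitch) Rx(roll)).
In Python, from station import read_state, grab_frame, get_calibration, close_job gives the robot as it stands.
- The arm moves only by the tool servo_tool, never from a script. Its argument "moves" is text: rows parted by semicolons, each of 5 numbers parted by spaces: the closure, from -1 (fully open) to 1 (shut), then the shift along the world's x, y, z in units of 0.1 m (1.0 is 0.1 m), then the turn about the world's z in units of pi rad (1.0 is pi rad). In form: grip tx ty tz yaw; .... A call has 1 to 20 rows; each row is the pose to reach, as a shift and turn from the pose commanded when the call began, turning the shorter way round; what a row does not reach only later rows make up. A row lasts 1/8 s, in which the tool goes at most 62.5 mm and 10.7 degrees, less where a joint would pass 70% of its speed; a pose out of reach is approached as far as the arm can. A call with a number of a shift or a turn outside -1 to 1 is refused whole. A call with a gripper value outside its range is refused whole. The fingers move at their own pace and stop on an object; "squeeze" is the grip in N (left out, the last holds). Time passes only in rows, so rows that repeat a pose let the fingers close. It gives the time, the measured TCP pose, the force, the opening and the grip force at its end, in the units of the state.
- read_state(): the state, without advancing time (a new reading comes with each control period).
- grab_frame(name): name is "scene" or "top"; returns (picture, depth): 384x512x3 uint8, red, green, blue; 384x512 float32, m along the optical axis (not along the pixel's ray), 0 where there is no reading.
- get_calibration(name): a dict with "intrinsics" (3x3 intrinsics, pixels), "camera_from_world" (4x4, takes a point from world to camera coordinates). Camera axes: x right, y down, z forward; pixel columns grow to the right and rows downward; lengths in m; the calibration is good to about 2 mm. A picture is of the moment at which its call begins. get_calibration takes no time and is no camera call.
- close_job(): hands the job in; it is judged then, once.
The state is a dict: "time": time; "qpos": joint angles; "joint_velocities": joint speeds; "effort": joint torques, N m; "ee_pos": TCP position; "tool_rot": TCP orientation; "force": force on the tool from outside, world axes, zero at the start; "wrist_torque": the same for the moment, N m; "width": finger opening in m; "gripper_force": force on a finger pad.
Only numpy, scipy, OpenCV 4.12 (cv2) and the standard library are available. Lean on these libraries where they do the work, as an engineer would, in place of code of your own. Each camera call takes 0.05 s, during which the arm holds its last target. There are 200 camera calls.

## Working session

There is one attempt and no reset: what is moved stays moved. The work goes in short steps, Python scripts to look and compute and a tool call to move; the robot and the scene stay as the last step left them, time stands still between calls to the robot, and variables do not carry over. Pictures are saved under pics/ and viewed, at most 10 in all, crops included, and the job is handed in when it is done.

Besides the shell and the picture viewer there is one more tool, called after "Emit:" as name(argument=value, ...), one argument or row to a line, values as JSON. servo_tool: Moves the arm, as the interface text tells. Its arguments: {"type":"object","properties":{"moves":{"type":"string"},"squeeze":{"type":"number"}},"required":["moves"]}

```bash
mkdir -p pics; ls; python3 - <<'E'
from station import *
import cv2,numpy as np
for n in ("scene","top"):
    p,d=grab_frame(n); np.savez(f"{n}0.npz",p=p,d=d)
    cv2.imwrite(f"pics/{n}0.png",cv2.resize(p[:,:,::-1],(800,600),interpolation=cv2.INTER_CUBIC))
    c=get_calibration(n); print(n,np.round(c["intrinsics"],1).tolist(),np.round(c["camera_from_world"],3).tolist())
print(read_state())
E
```

```text
pics
scene [[377.9, 0.0, 258.8], [0.0, 377.9, 189.9], [0.0, 0.0, 1.0]] [[-0.85, -0.527, -0.011, 0.465], [-0.209, 0.356, -0.911, 0.241], [0.484, -0.771, -0.413, 0.632], [0.0, 0.0, 0.0, 1.0]]
top [[488.7, 0.0, 252.7], [0.0, 488.7, 188.5], [0.0, 0.0, 1.0]] [[-0.028, -1.0, -0.0, -0.069], [-0.991, 0.028, -0.129, 0.611], [0.129, -0.004, -0.992, 1.264], [0.0, 0.0, 0.0, 1.0]]
{'time': 0.1, 'qpos': array([-6.96151580e+01,  5.01054816e+00,  1.00385963e+01,  9.50999171e+01,
        7.05279965e-04,  8.99996580e+01]), 'joint_velocities': array([-0.01850843, -0.0484353 ,  0.11562237,  0.01712755,  0.09012533,
       -0.02867843]), 'effort': array([-4.28764879e-04, -5.21561515e+01,  4.65652370e+01,  1.60510722e-02,
       -4.63423714e-05,  4.38813785e-07]), 'ee_pos': array([ 0.1915092 , -0.51535994,  0.23062546]), 'tool_rot': array([-1.79928131e+02, -7.05708430e-04,  2.03851831e+01]), 'force': array([-0.27136286,  0.87152255, -0.30056858]), 'wrist_torque': array([-0.01662786,  0.01032081, -0.01361469]), 'gripper_force': 0.0, 'width': 0.08519010993494333}
```

View pics/top0.png

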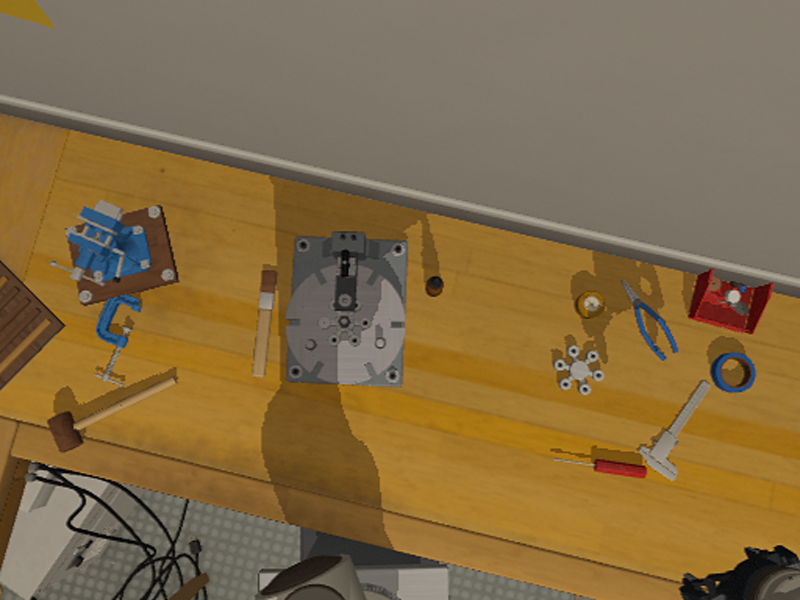

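View pics/scene0.png

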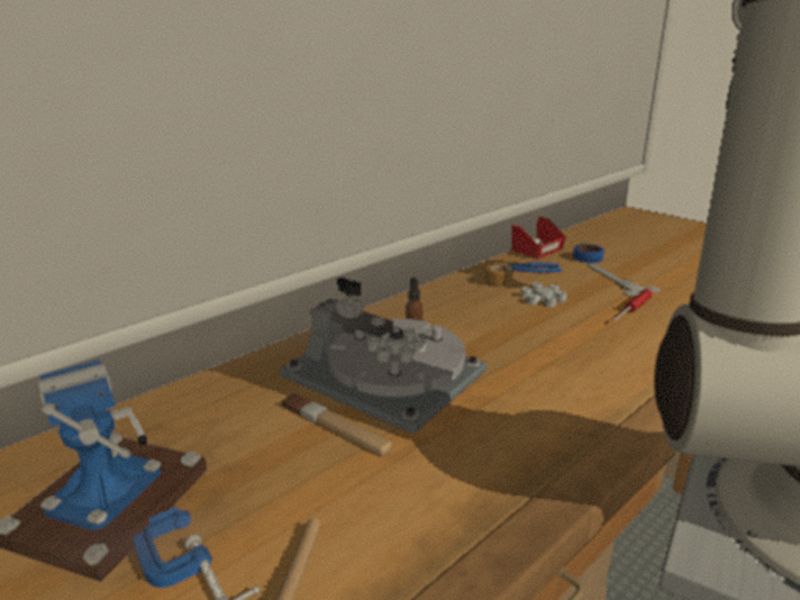

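The top view shows the jig at about (347,310), with its tower up and away from the robot. The bottle is at (434,285) and the brush at (265,320). I'll enlarge the jig in both views.

```bash
python3 - <<'E'
import cv2,numpy as np
p=np.load("top0.npz")["p"][:,:,::-1]; c=p[145:250,178:268]
a=cv2.resize(c,None,fx=5.6,fy=5.6,interpolation=cv2.INTER_CUBIC)
cv2.imwrite("pics/topc.png",cv2.convertScaleAbs(a,alpha=1.3))
p=np.load("scene0.npz")["p"][:,:,::-1]; c=p[170:280,175:315]
cv2.imwrite("pics/scc.png",cv2.convertScaleAbs(cv2.resize(c,None,fx=5,fy=5,interpolation=cv2.INTER_CUBIC),alpha=1.4))
E
```

```text
(no output)
```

View pics/topc.png

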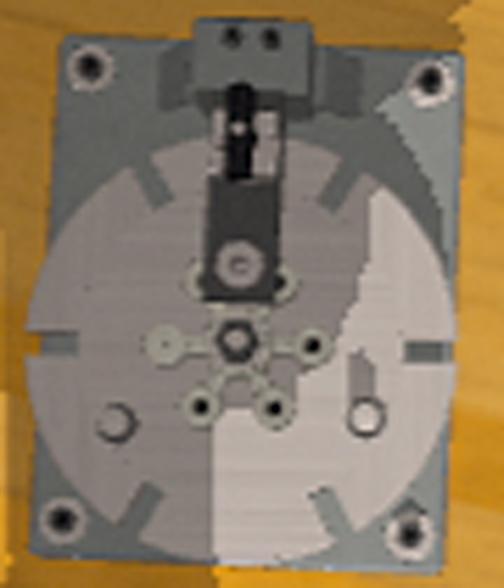

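View pics/scc.png

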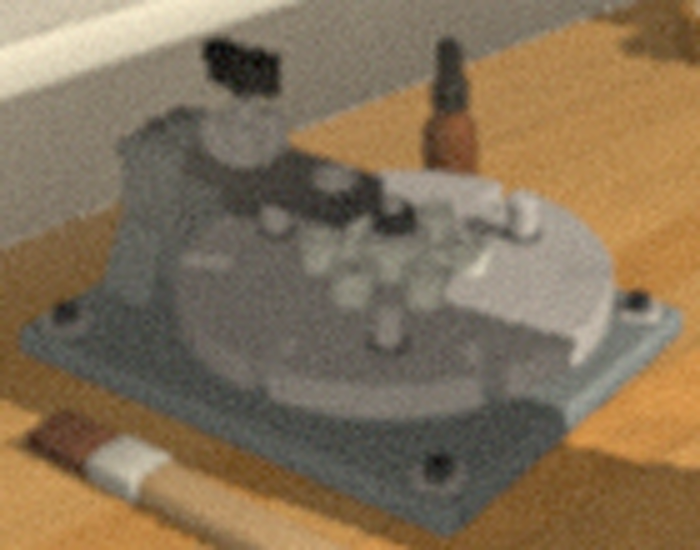

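The top crop shows the stud at (237,341), bush at (239,265), and tee along the base x at about (239,132). The plain boss is at left (165,345), pin 1 at (115,422) and pin 2 at (366,416). The slots are about 30° off the plunger, so the plate needs about −90°, and pin 2 swings clear on the robot's side. I'll work out the positions next.

```bash
cat > h.py <<'E'
import numpy as np
from station import *
def cam(n): c=get_calibration(n); return np.array(c["intrinsics"]),np.array(c["camera_from_world"])
def ray(n,u,v):
    K,T=cam(n); R=T[:3,:3]; return -R.T@T[:3,3], R.T@np.linalg.solve(K,[u,v,1])
def onz(n,u,v,z): o,d=ray(n,u,v); return o+d*(z-o[2])/d[2]
def ondep(n,u,v,D): o,d=ray(n,u,v); return o+d*D
def tri(a,b):
    (o1,d1),(o2,d2)=a,b; d1=d1/np.linalg.norm(d1);d2=d2/np.linalg.norm(d2)
    s=np.linalg.lstsq(np.c_[d1,-d2],o2-o1,rcond=None)[0]; p=o1+d1*s[0];q=o2+d2*s[1]
    return (p+q)/2,np.linalg.norm(p-q)
tc=lambda u,v:(178+(u+.5)/5.6-.5,145+(v+.5)/5.6-.5)
sc=lambda u,v:(175+(u+.5)/5-.5,170+(v+.5)/5-.5)
def proj(n,p): K,T=cam(n); q=K@(T[:3,:3]@p+T[:3,3]); return q[:2]/q[2]
E
python3 - <<'E'
from h import *
np.set_printoptions(precision=4,suppress=True)
d=np.load("top0.npz")["d"]
P={"stud":(237,341,.088),"bush":(239,265,.091),"tee":(239,132,.143),"teeF":(240,86,.143),"teeN":(238,179,.143),"boss":(165,345,.068),"pin1":(115,422,.072),"pin2":(366,416,.072),"s1":(90,67,.016),"s2":(431,80,.016),"s3":(409,534,.016),"s4":(63,519,.016),
"slL":(27,343,.052),"slR":(455,352,.052)}
W={}
for k,(u,v,z) in P.items():
    W[k]=onz("top",*tc(u,v),z); a,b=tc(u,v); a,b=int(round(a)),int(round(b))
    D=np.median(d[b-1:b+2,a-1:a+2]); print(k,W[k],"depthpt",ondep("top",*tc(u,v),D))
x=(W["s1"]+W["s2"]-W["s3"]-W["s4"])[:2]; print("base x ang",np.degrees(np.arctan2(x[1],x[0])), "s-centre",sum(W[s] for s in("s1","s2","s3","s4"))/4)
y=(W["s1"]-W["s2"]+W["s4"]-W["s3"])[:2]; print("y ang-90",np.degrees(np.arctan2(y[1],y[0]))-90)
for n,t,s in (("tee",(239,132),(242,63)),("pin2",(366,416),(523,198)),("stud",(237,341),(396,210)),("bush",(239,265),(335,178)),):
    print("tri",n,tri(ray("top",*tc(*t)),ray("scene",*sc(*s))))
c=W["stud"]
for k in("boss","pin1","pin2","bush","tee","slL","slR"):
    v=(W[k]-c)[:2]; print(k,np.linalg.norm(v),np.degrees(np.arctan2(v[1],v[0])))
E
```

```text
stud [ 0.5607 -0.0007  0.088 ] depthpt [ 0.5608 -0.0006  0.087 ]
bush [ 0.5952 -0.0025  0.091 ] depthpt [ 0.5968 -0.0016  0.0782]
tee [ 0.6478 -0.0069  0.143 ] depthpt [ 0.6475 -0.007   0.1447]
teeF [ 0.6683 -0.0077  0.143 ] depthpt [ 0.6684 -0.0077  0.1425]
teeN [ 0.6268 -0.0061  0.143 ] depthpt [ 0.6295 -0.005   0.1257]
boss [0.5617 0.034  0.068 ] depthpt [0.5614 0.0338 0.0707]
pin1 [0.5263 0.0573 0.072 ] depthpt [0.5264 0.0573 0.0712]
pin2 [ 0.5259 -0.0584  0.072 ] depthpt [ 0.5258 -0.0584  0.0735]
s1 [0.7042 0.0733 0.016 ] depthpt [0.7023 0.0722 0.0254]
s2 [ 0.6931 -0.0933  0.016 ] depthpt [ 0.6913 -0.0932  0.0253]
s3 [ 0.4726 -0.0765  0.016 ] depthpt [ 0.4724 -0.0765  0.026 ]
s4 [0.4844 0.0889 0.016 ] depthpt [0.4841 0.0878 0.025 ]
slL [0.566  0.1003 0.052 ] depthpt [0.571  0.1075 0.0008]
slR [ 0.5561 -0.1005  0.052 ] depthpt [ 0.5607 -0.1013  0.0016]
base x ang -4.214924859200081 s-centre [ 0.5886 -0.0019  0.016 ]
y ang-90 -3.9450417389096373
tri tee (array([ 0.6496, -0.0062,  0.133 ]), np.float64(0.00024541182184684726))
tri pin2 (array([ 0.5259, -0.0584,  0.0704]), np.float64(0.0002670886751642194))
tri stud (array([ 0.561 , -0.0004,  0.0807]), np.float64(0.0008656419365602499))
tri bush (array([ 0.5956, -0.0023,  0.0876]), np.float64(0.00019211715987902848))
boss 0.03472366535130739 88.34350201341265
pin1 0.06733992606674094 120.65210634935694
pin2 0.06738538216559026 -121.09129743079492
bush 0.03459471957364471 -2.9501701142745156
tee 0.0873275256307365 -4.090333622666853
slL 0.1010807797843605 86.99901816122978
slR 0.09997209795221182 -92.61661547457444
```

Everything agrees with the given sizes: jig origin ≈ (0.561, 0.000), base x at −4.1°, tee at (0.648, −0.007) with top z ≈ 0.143. Moving to the tee now.

Emit:
servo_tool(
  moves="-0.2 0.38 0.43 0 -0.06; -0.2 0.76 0.85 0 -0.12; -0.2 0.76 0.85 0 -0.136",
  squeeze=60,
)

```text
time: 0.48
ee_pos: [0.2693, -0.4284, 0.2313]
tool_rot: [-180.0, -0.0, -4.1]
force: [-0.5, -0.1, 0.5]
width: 0.0511
gripper_force: 0.0
```

Emit:
servo_tool(
  moves="-0.2 0.38 0.43 0 0; -0.2 0.76 0.85 0 0",
)

```text
time: 0.72
ee_pos: [0.3441, -0.3445, 0.2309]
tool_rot: [-180.0, 0.0, -4.2]
force: [0.7, -0.3, -0.2]
width: 0.0514
gripper_force: 0.0
```

Emit:
servo_tool(
  moves="-0.2 0.38 0.43 0 0; -0.2 0.76 0.85 0 0",
)

```text
time: 0.98
ee_pos: [0.4205, -0.259, 0.2311]
tool_rot: [-180.0, 0.0, -4.1]
force: [-0.3, -0.5, -0.4]
width: 0.0516
gripper_force: 0.0
```

Emit:
servo_tool(
  moves="-0.2 0.38 0.43 0 0; -0.2 0.76 0.85 0 0; -0.2 0.76 0.85 0 0",
)

```text
time: 1.35
ee_pos: [0.4972, -0.1727, 0.2303]
tool_rot: [-180.0, 0.1, -3.8]
force: [0.5, -1.1, 0.1]
width: 0.0508
gripper_force: 0.0
```

Emit:
servo_tool(
  moves="-0.2 0.38 0.41 0 0; -0.2 0.755 0.83 0 0",
)

```text
time: 1.6
ee_pos: [0.5715, -0.0926, 0.2314]
tool_rot: [180.0, -0.0, -4.2]
force: [0.3, -0.1, 0.4]
width: 0.0513
gripper_force: 0.0
```

Emit:
servo_tool(
  moves="-0.2 0.38 0.41 0 0; -0.2 0.755 0.83 0 0; -0.2 0.755 0.83 -0.3 0; -0.2 0.755 0.83 -0.3 0; -0.2 0.755 0.83 -0.3 0",
)

```text
time: 2.22
ee_pos: [0.6454, -0.026, 0.2023]
tool_rot: [-179.3, -0.0, -2.5]
force: [-0.2, 1.4, 0.4]
width: 0.0513
gripper_force: 0.0
```

```bash
python3 - <<'E'
from h import *
import cv2
p,d=grab_frame("scene"); s=read_state(); print(s["ee_pos"],s["tool_rot"],s["qpos"],s["time"])
cv2.imwrite("pics/s1.png",cv2.resize(p[110:280,165:365,::-1],(800,680))[:600])
E
```

```text
[ 0.64566846 -0.02597215  0.20292374] [-1.79333859e+02 -8.03601644e-02 -2.52803451e+00] [ -2.59732913  18.1225961   22.20517199  94.00302147   0.66623743
 179.93070076] 2.275
```

View pics/s1.png

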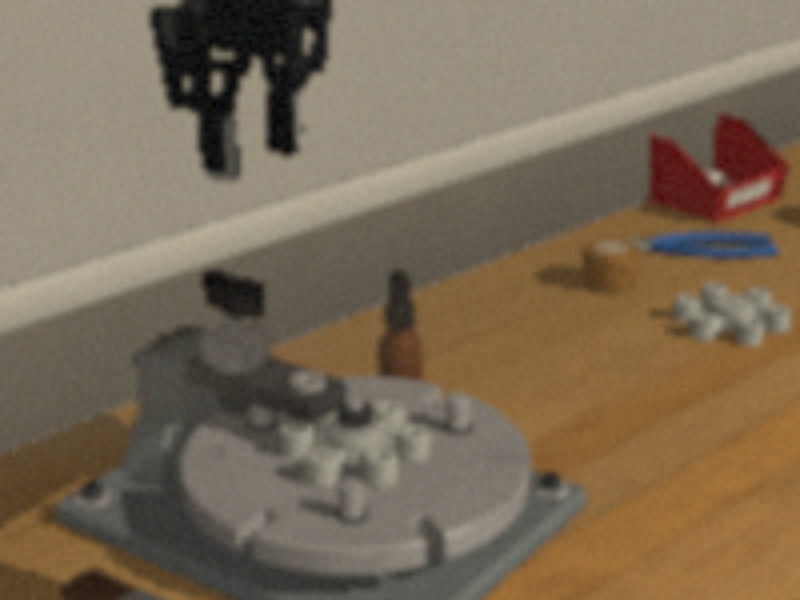

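The gripper is above the jig but joint 6 sits at its limit, so I'll use the other half-turn of the same grasp.

Emit:
servo_tool(
  moves="-0.2 0 0 0 0.05; -0.2 0 0 0 0.1; -0.2 0 0 0 0.15; -0.2 0 0 0 0.2; -0.2 0 0 0 0.25; -0.2 0 0 0 0.3; -0.2 0 0 0 0.35; -0.2 0 0 0 0.4; -0.2 0 0 0 0.45; -0.2 0 0 0 0.5; -0.2 0 0 0 0.55; -0.2 0 0 0 0.6; -0.2 0 0 0 0.65; -0.2 0 0 0 0.7; -0.2 0 0 0 0.75; -0.2 0 0 0 0.8; -0.2 0 0 0 0.85; -0.2 0 0 0 0.9; -0.2 0 0 0 0.95; -0.2 0 0 0 1.0",
)

```text
time: 4.78
ee_pos: [0.6459, -0.0258, 0.2032]
tool_rot: [-179.3, 0.1, 177.8]
force: [-0.6, 0.1, 0.8]
width: 0.0511
gripper_force: 0.0
```

Emit:
servo_tool(
  moves="-0.2 0 0 0 0; -0.2 0 0 0 0",
)

```text
time: 5.03
ee_pos: [0.6459, -0.0255, 0.2022]
tool_rot: [-179.3, 0.1, 177.3]
force: [0.1, 0.4, 0.1]
width: 0.0513
gripper_force: 0.0
```

Emit:
servo_tool(
  moves="-0.2 0.02 0.19 0 -0.008; -0.2 0.02 0.19 0 -0.008; -0.2 0.02 0.19 -0.4 -0.008; -0.2 0.02 0.19 -0.6 -0.008; -0.2 0.02 0.19 -0.85 -0.008; -0.2 0.02 0.19 -0.85 -0.008; -0.2 0.02 0.19 -0.85 -0.008",
)

```text
time: 5.9
ee_pos: [0.6482, -0.0064, 0.1175]
tool_rot: [-179.3, 0.1, 176.1]
force: [0.5, -0.2, -0.7]
width: 0.0512
gripper_force: 0.0
```

Emit:
servo_tool(
  moves="1 0 0 0 0; 1 0 0 0 0; 1 0 0 0 0; 1 0 0 0 0; 1 0 0 0 0; 1 0 0 0 0",
  squeeze=60,
)

```text
time: 6.65
ee_pos: [0.6484, -0.0051, 0.1174]
tool_rot: [-179.4, 0.1, 176.1]
force: [-0.0, 5.1, 3.9]
width: 0.0113
gripper_force: 59.3
```

Emit:
servo_tool(
  moves="1 0 0.01 0.04 0; 1 0 0.01 0.075 0; 1 0 0.01 0.075 0; 1 0 0.01 0.075 0",
)

```text
time: 7.15
ee_pos: [0.6481, -0.0049, 0.1225]
tool_rot: [-179.4, -0.0, 176.1]
force: [5.5, 2.9, -10.0]
width: 0.0111
gripper_force: 58.4
```

Emit:
servo_tool(
  moves="1 0 0 0.03 0; 1 0 0 0.03 0; 1 0 0 0.03 0",
)

```text
time: 7.52
ee_pos: [0.6481, -0.0049, 0.1253]
tool_rot: [-179.4, -0.1, 176.1]
force: [5.8, 2.8, -10.6]
width: 0.0108
gripper_force: 58.4
```

Emit:
servo_tool(
  moves="1 0 0 0 0.04; 1 0 0 0 0.08; 1 0 0 0 0.12; 1 0 0 0 0.16; 1 0 0 0 0.2; 1 0 0 0 0.24; 1 0 0 0 0.28; 1 0 0 0 0.32; 1 0 0 0 0.36; 1 0 0 0 0.4; 1 0 0 0 0.44; 1 0 0 0 0.48; 1 0 0 0 0.5; 1 0 0 0 0.5; 1 0 0 0 0.5",
)

```text
time: 9.4
ee_pos: [0.6481, -0.0048, 0.1253]
tool_rot: [-179.4, 0.0, -93.9]
force: [7.1, 3.5, -10.7]
width: 0.0109
gripper_force: 58.4
```

Emit:
servo_tool(
  moves="1 0 0 -0.03 0; 1 0 0 -0.06 0; 1 0 0 -0.07 0; 1 0 0 -0.07 0; 1 0 0 -0.07 0",
)

```text
time: 10.02
ee_pos: [0.6482, -0.0048, 0.1203]
tool_rot: [-179.3, 0.0, -93.9]
force: [2.8, 4.5, 0.0]
width: 0.0105
gripper_force: 60.1
```

Parked: it rests 3 mm above the start height with no vertical force. Releasing and going to turning pin 2.

Emit:
servo_tool(
  moves="-0.2 0 0 0 0; -0.2 0 0 0 0; -0.2 0 0 0 0; -0.2 0 0 0.4 0; -0.2 0 0 0.8 0; -0.2 -0.4 -0.2 0.8 -0.05; -0.2 -0.8 -0.4 0.8 -0.1; -0.2 -1 -0.53 0.8 -0.15; -0.2 -1 -0.53 0.8 -0.15",
)

```text
time: 11.15
ee_pos: [0.547, -0.059, 0.2006]
tool_rot: [-179.3, 0.0, -121.0]
force: [0.7, 0.5, -0.3]
width: 0.0513
gripper_force: 0.0
```

```bash
python3 - <<'E'
from h import *
import cv2
p,d=grab_frame("scene"); s=read_state(); print(s["ee_pos"],s["tool_rot"],s["qpos"],s["time"])
a=cv2.resize(p[170:280,175:315,::-1],None,fx=5,fy=5,interpolation=cv2.INTER_CUBIC)
cv2.imwrite("pics/s2.png",a)
E
```

```text
[ 0.54779875 -0.05847717  0.20033438] [-1.79272667e+02  3.06968206e-02 -1.20841851e+02] [ -5.94924309   3.85827626   5.44520258  90.91423857  -0.27829807
 -65.10883108] 11.2
```

View pics/s2.png

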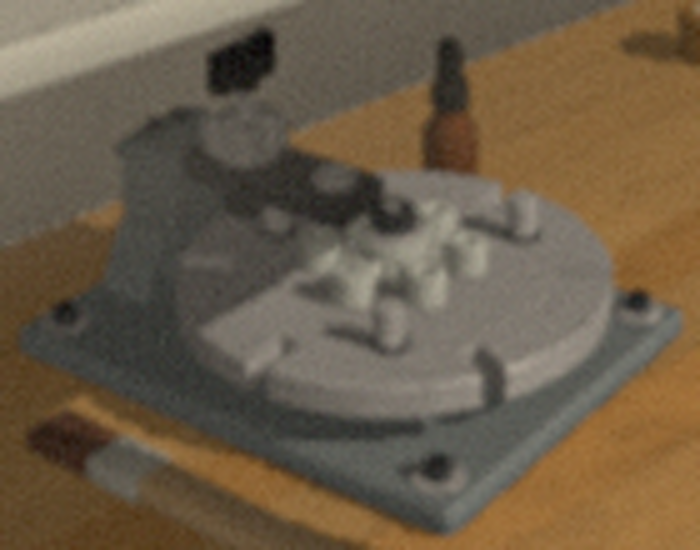

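The scene crop shows the tee at (240,62) turned across and raised, with nothing else moved. Going down on pin 2.

Emit:
servo_tool(
  moves="-0.2 -0.22 0 0 0; -0.2 -0.22 0 -0.5 0; -0.2 -0.22 0 -0.8 0",
)

```text
time: 11.58
ee_pos: [0.526, -0.0576, 0.1177]
tool_rot: [-179.4, -0.0, -120.7]
force: [-1.2, -0.5, -0.0]
width: 0.0511
gripper_force: 0.0
```

Emit:
servo_tool(
  moves="-0.2 0 0 -0.35 0; -0.2 0 0 -0.6 0; -0.2 0 0 -0.65 0; -0.2 0 0 -0.65 0",
)

```text
time: 12.08
ee_pos: [0.5264, -0.0579, 0.0552]
tool_rot: [-179.3, 0.0, -120.8]
force: [-0.2, 0.2, -0.4]
width: 0.0514
gripper_force: 0.0
```

Emit:
servo_tool(
  moves="1 0 0 0 0; 1 0 0 0 0; 1 0 0 0 0; 1 0 0 0 0; 1 0 0 0 0; 1 0 0 0 0",
  squeeze=40,
)

```text
time: 12.82
ee_pos: [0.5261, -0.058, 0.0558]
tool_rot: [-179.3, 0.1, -120.9]
force: [-2.5, 1.2, 6.3]
width: 0.0124
gripper_force: 39.0
```

```bash
python3 - <<'E'
import numpy as np
c=np.array([.5607,-.0004]);p=np.array([.526,-.058]);v=p-c
print(np.hypot(*v))
for i in range(1,19):
    t=-np.radians(4.9*i);R=np.array([[np.cos(t),-np.sin(t)],[np.sin(t),np.cos(t)]])
    s=(c+R@v-p)*10; print(f"1 {s[0]:.3f} {s[1]:.3f} 0.01 {t/np.pi:.3f};",end=" ")
E
```

```text
0.06724470239357147
1 -0.048 0.032 0.01 -0.027; 1 -0.093 0.067 0.01 -0.054; 1 -0.135 0.107 0.01 -0.082; 1 -0.173 0.150 0.01 -0.109; 1 -0.208 0.196 0.01 -0.136; 1 -0.238 0.245 0.01 -0.163; 1 -0.264 0.296 0.01 -0.191; 1 -0.286 0.349 0.01 -0.218; 1 -0.303 0.404 0.01 -0.245; 1 -0.315 0.460 0.01 -0.272; 1 -0.323 0.517 0.01 -0.299; 1 -0.325 0.574 0.01 -0.327; 1 -0.323 0.632 0.01 -0.354; 1 -0.316 0.689 0.01 -0.381; 1 -0.304 0.745 0.01 -0.408; 1 -0.287 0.800 0.01 -0.436; 1 -0.266 0.853 0.01 -0.463; 1 -0.240 0.905 0.01 -0.490;
```

Emit:
servo_tool(
  moves="1 -0.048 0.032 0.01 -0.027; 1 -0.093 0.067 0.01 -0.054; 1 -0.135 0.107 0.01 -0.082; 1 -0.173 0.150 0.01 -0.109; 1 -0.208 0.196 0.01 -0.136; 1 -0.238 0.245 0.01 -0.163; 1 -0.264 0.296 0.01 -0.191; 1 -0.286 0.349 0.01 -0.218; 1 -0.303 0.404 0.01 -0.245; 1 -0.315 0.460 0.01 -0.272; 1 -0.323 0.517 0.01 -0.299; 1 -0.325 0.574 0.01 -0.327; 1 -0.323 0.632 0.01 -0.354; 1 -0.316 0.689 0.01 -0.381; 1 -0.304 0.745 0.01 -0.408; 1 -0.287 0.800 0.01 -0.436; 1 -0.266 0.853 0.01 -0.463; 1 -0.240 0.905 0.01 -0.490; 1 -0.240 0.905 0.01 -0.490; 1 -0.240 0.905 0.01 -0.490",
)

```text
time: 15.32
ee_pos: [0.4995, 0.0336, 0.0558]
tool_rot: [-179.3, -0.3, 151.0]
force: [-14.6, 7.0, 6.7]
width: 0.0121
gripper_force: 40.5
```

Emit:
servo_tool(
  moves="1 -0.03 0.015 0 0; 1 -0.03 0.015 0 0; -0.2 -0.03 0.015 0 0; -0.2 -0.03 0.015 0 0; -0.2 -0.03 0.015 0 0; -0.2 -0.03 0.015 0.5 0; -0.2 -0.03 0.015 1 0",
)

```text
time: 16.2
ee_pos: [0.4984, 0.0338, 0.1568]
tool_rot: [-179.3, -0.0, 150.9]
force: [0.6, -0.7, 0.2]
width: 0.0512
gripper_force: 0.0
```

Emit:
servo_tool(
  moves="-0.2 -0.3 0.4 0.2 0; -0.2 -0.6 0.8 0.3 0; -0.2 -0.8 1 0.3 0; -0.2 -0.8 1 0.3 0; -0.2 -0.8 1 0.3 0",
)

```text
time: 16.82
ee_pos: [0.4192, 0.1337, 0.1858]
tool_rot: [-179.3, 0.0, 150.9]
force: [0.1, -1.3, 0.3]
width: 0.0511
gripper_force: 0.0
```

```bash
python3 - <<'E'
from h import *
import cv2
p,d=grab_frame("top"); np.savez("top1.npz",p=p,d=d); s=read_state(); print(s["ee_pos"],s["time"])
a=cv2.resize(p[145:250,178:268,::-1],None,fx=5.6,fy=5.6,interpolation=cv2.INTER_CUBIC)
cv2.imwrite("pics/t2.png",cv2.convertScaleAbs(a,alpha=1.3))
E
```

```text
[0.41928038 0.13348703 0.18569971] 16.875
```

View pics/t2.png

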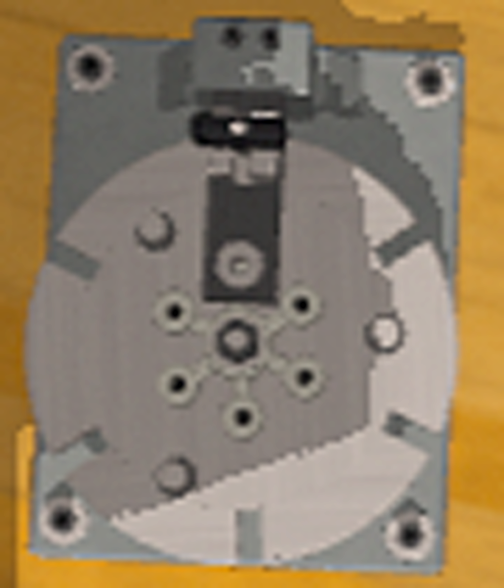

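The top view shows the tee across at (238,130), pin 2 at (177,477), the bottom slot at (248,535), and the plain boss hidden under the arm. Next I'll measure the slot angles against the jig axis.

```bash
cat > ang.py <<'E'
from h import *
import cv2,sys
z=np.load(sys.argv[1]); g=cv2.cvtColor(z["p"],cv2.COLOR_RGB2GRAY).astype(np.float32); d=z["d"]
K,T=cam("top"); print("cam",(-T[:3,:3].T@T[:3,3]).round(3))
c=np.array([.5607,-.0003]); th=np.radians(np.arange(0,360,.25))
def samp(r,c):
    P=np.c_[c[0]+r*np.cos(th),c[1]+r*np.sin(th),np.full(th.shape,.052)]@T[:3,:3].T+T[:3,3]
    q=P@K.T; m=(q[:,:2]/q[:,2:]).astype(np.float32)
    return cv2.remap(d,m[None,:,0],m[None,:,1],cv2.INTER_LINEAR)[0]-P[:,2]
D=np.mean([samp(r,c) for r in (.086,.089,.092,.095)],0)
for c0 in np.arange(0,360,1):pass
w=np.clip(D,0,.02)
i=w>.006
# group
from scipy.ndimage import label
L,n=label(i)
for k in range(1,n+1):
    s=L==k; print(np.degrees(th[s]).min(),np.degrees(th[s]).max(),"centroid",round(float((np.degrees(th)*w)[s].sum()/w[s].sum()),2))
E
python3 ang.py top0.npz; echo; python3 ang.py top1.npz; python3 - <<'E'
from h import *
for a,z in (((177,477),.072),((384,333),.072),((154,229),.072),((237,341),.088),((248,560),.052),((248,512),.052)):
    p=onz("top",*tc(*a),z); v=p[:2]-[.5607,-.0003]; print(p.round(4),np.hypot(*v).round(4),np.degrees(np.arctan2(v[1],v[0])).round(2))
E
```

```text
cam [ 0.44  -0.081  1.333]
23.25 31.5 centroid 27.38
83.0 90.25 centroid 86.76
143.0 150.5 centroid 146.8
203.25 211.5 centroid 207.32
263.5 271.0 centroid 267.22
323.75 331.25 centroid 327.55

cam [ 0.44  -0.081  1.333]
57.5 65.0 centroid 61.25
117.25000000000001 125.00000000000001 centroid 121.11
177.5 185.75 centroid 181.71
237.75000000000003 245.5 centroid 241.67
298.25 305.50000000000006 centroid 301.88
[0.5003 0.0291 0.072 ] 0.0672 154.04
[ 0.564  -0.0677  0.072 ] 0.0675 -87.18
[0.6155 0.0379 0.072 ] 0.0668 34.87
[ 0.5607 -0.0007  0.088 ] 0.0004 -95.79
[ 0.4618 -0.0015  0.052 ] 0.0989 -179.31
[ 0.484  -0.0019  0.052 ] 0.0767 -178.78
```

Slots now sit at 1.5° against a target of −4.1°, so about −5.6° is left. The grip forces also show the robot frame is about (+1,+3) mm from the camera frame, so I'll correct for that from here.

Emit:
servo_tool(
  moves="-0.2 0.4 -0.5 0 0.0145; -0.2 0.82 -1.0 -0.15 0.0145; -0.2 0.82 -1.0 -0.3 0.0145; -0.2 0.82 -1.0 -0.3 0.0145",
)

```text
time: 17.38
ee_pos: [0.5003, 0.033, 0.154]
tool_rot: [-179.2, -0.2, 153.4]
force: [-0.7, 0.1, 1.1]
width: 0.051
gripper_force: 0.0
```

Emit:
servo_tool(
  moves="-0.2 0 -0.01 -0.5 0; -0.2 0 -0.01 -0.9 0; -0.2 0 -0.01 -0.99 0; -0.2 0 -0.01 -0.99 0; 1 0 -0.01 -0.99 0; 1 0 -0.01 -0.99 0; 1 0 -0.01 -0.99 0; 1 0 -0.01 -0.99 0; 1 0 -0.01 -0.99 0; 1 0 -0.01 -0.99 0",
)

```text
time: 18.62
ee_pos: [0.5017, 0.0329, 0.0584]
tool_rot: [-179.4, 0.1, 153.5]
force: [-1.8, -0.2, 5.8]
width: 0.0122
gripper_force: 39.0
```

Emit:
servo_tool(
  moves="1 0.008 0.015 0.01 -0.008; 1 0.017 0.029 0.01 -0.016; 1 0.025 0.044 0.01 -0.024; 1 0.033 0.058 0.01 -0.031; 1 0.033 0.058 0.01 -0.031; 1 0.033 0.058 0.01 -0.031",
)

```text
time: 19.38
ee_pos: [0.5047, 0.0381, 0.0584]
tool_rot: [-179.3, 0.1, 147.9]
force: [-0.1, -4.7, 2.3]
width: 0.0116
gripper_force: 39.5
```

Emit:
servo_tool(
  moves="1 0.004 0.007 0 -0.003; 1 0.004 0.007 0 -0.003; -0.2 0.004 0.007 0 -0.003; -0.2 0.004 0.007 0 -0.003; -0.2 0.004 0.007 0 -0.003; -0.2 0.004 0.007 0.5 0; -0.2 0.004 0.007 1 0",
)

```text
time: 20.25
ee_pos: [0.5041, 0.0395, 0.1586]
tool_rot: [-179.3, -0.1, 147.9]
force: [1.7, 1.3, -0.0]
width: 0.0513
gripper_force: 0.0
```

Emit:
servo_tool(
  moves="-0.2 -0.3 0.4 0.3 0; -0.2 -0.6 0.8 0.6 0; -0.2 -0.8 0.95 0.7 0; -0.2 -0.8 0.95 0.7 0; -0.2 -0.8 0.95 0.7 0",
)

```text
time: 20.88
ee_pos: [0.4249, 0.1342, 0.2273]
tool_rot: [-179.3, 0.0, 147.9]
force: [-0.5, -0.7, -0.1]
width: 0.0516
gripper_force: 0.0
```

```bash
python3 - <<'E'
from h import *
p,d=grab_frame("top"); np.savez("top2.npz",p=p,d=d); s=read_state(); print(s["ee_pos"],s["tool_rot"],s["qpos"][5],s["time"])
E
python3 ang.py top2.npz
```

```text
[0.42492353 0.13394612 0.2270831 ] [-1.79291257e+02 -1.67626661e-02  1.47893284e+02] 49.88875891102931 20.925
cam [ 0.44  -0.081  1.333]
51.25 56.5 centroid 54.02
111.25 119.0 centroid 115.16
171.5 179.0 centroid 175.29
234.24999999999997 239.5 centroid 236.72
292.0 299.5 centroid 295.81
```

Emit:
servo_tool(
  moves="-0.2 0.1 -0.06 0 0.055; -0.2 0.2 -0.12 0 0.11; -0.2 0.3 -0.18 0 0.165; -0.2 0.4 -0.24 0 0.22; -0.2 0.5 -0.3 0 0.275; -0.2 0.6 -0.36 0 0.33; -0.2 0.7 -0.42 0 0.385; -0.2 0.8 -0.48 0 0.44; -0.2 0.9 -0.54 0 0.495; -0.2 1 -0.6 0 0.55; -0.2 1 -0.7 0 0.605; -0.2 1 -0.8 0 0.656; -0.2 1 -0.8 0 0.656",
)

```text
time: 22.55
ee_pos: [0.5248, 0.0531, 0.2269]
tool_rot: [-179.4, -0.0, -94.2]
force: [-0.3, -0.1, -0.7]
width: 0.0513
gripper_force: 0.0
```

Emit:
servo_tool(
  moves="-0.2 0.5 -0.3 0 0; -0.2 1 -0.57 0 0; -0.2 1 -0.57 0 0",
)

```text
time: 22.92
ee_pos: [0.6268, -0.0046, 0.2237]
tool_rot: [-179.6, -0.0, -94.4]
force: [-0.7, 0.7, -0.6]
width: 0.051
gripper_force: 0.0
```

Emit:
servo_tool(
  moves="-0.2 0.24 0 0 0; -0.2 0.24 0 0 0; -0.2 0.24 0 -0.3 0; -0.2 0.24 0 -0.3 0",
)

```text
time: 23.42
ee_pos: [0.6469, -0.0023, 0.196]
tool_rot: [-179.5, -0.0, -94.1]
force: [0.0, -0.1, 0.5]
width: 0.0513
gripper_force: 0.0
```

Emit:
servo_tool(
  moves="-0.2 0.02 -0.015 -0.3 0; -0.2 0.02 -0.015 -0.6 0; -0.2 0.02 -0.015 -0.73 0; -0.2 0.02 -0.015 -0.73 0; 1 0.02 -0.015 -0.73 0; 1 0.02 -0.015 -0.73 0; 1 0.02 -0.015 -0.73 0; 1 0.02 -0.015 -0.73 0; 1 0.02 -0.015 -0.73 0; 1 0.02 -0.015 -0.73 0",
  squeeze=60,
)

```text
time: 24.68
ee_pos: [0.6493, -0.0039, 0.1264]
tool_rot: [-179.4, 0.0, -94.0]
force: [-7.9, 0.4, 8.2]
width: 0.0109
gripper_force: 60.5
```

Emit:
servo_tool(
  moves="1 0 0 0.04 0; 1 0 0 0.075 0; 1 0 0 0.075 0; 1 0 0 0.075 0",
)

```text
time: 25.18
ee_pos: [0.6489, -0.0039, 0.1305]
tool_rot: [-179.6, 0.0, -94.0]
force: [-5.0, 1.8, -10.1]
width: 0.0106
gripper_force: 58.5
```

Emit:
servo_tool(
  moves="1 0 0 0 -0.04; 1 0 0 0 -0.08; 1 0 0 0 -0.12; 1 0 0 0 -0.16; 1 0 0 0 -0.2; 1 0 0 0 -0.24; 1 0 0 0 -0.28; 1 0 0 0 -0.32; 1 0 0 0 -0.36; 1 0 0 0 -0.4; 1 0 0 0 -0.44; 1 0 0 0 -0.48; 1 0 0 0 -0.5; 1 0 0 0 -0.5; 1 0 0 0 -0.5",
)

```text
time: 27.05
ee_pos: [0.6495, -0.0046, 0.131]
tool_rot: [-179.3, -0.2, 176.1]
force: [-5.5, -3.1, -10.8]
width: 0.0104
gripper_force: 58.5
```

Emit:
servo_tool(
  moves="1 0 0 -0.03 0; 1 0 0 -0.06 0; 1 0 0 -0.08 0; 1 0 0 -0.1 0; 1 0 0 -0.1 0",
)

```text
time: 27.68
ee_pos: [0.6495, -0.0046, 0.1212]
tool_rot: [-179.3, -0.2, 176.1]
force: [-6.0, -2.9, -8.0]
width: 0.0105
gripper_force: 58.8
```

The tee top is already below 143 mm with the spring still pulling, so the pin is entering the slot. Lowering further.

Emit:
servo_tool(
  moves="1 0 0 -0.03 0; 1 0 0 -0.06 0; 1 0 0 -0.06 0; 1 0 0 -0.06 0",
)

```text
time: 28.18
ee_pos: [0.6495, -0.0046, 0.1157]
tool_rot: [-179.3, -0.2, 176.1]
force: [-6.1, -2.6, -6.4]
width: 0.0108
gripper_force: 59.0
```

Emit:
servo_tool(
  moves="-0.2 0 0 0 0; -0.2 0 0 0 0; -0.2 0 0 0 0; -0.2 0 0 0 0; -0.2 0 0 0.4 0; -0.2 0 0 0.8 0; -0.2 0 0 0.9 0",
)

```text
time: 29.05
ee_pos: [0.6515, -0.0041, 0.2096]
tool_rot: [-179.3, 0.3, 176.0]
force: [0.8, -0.4, -0.4]
width: 0.0512
gripper_force: 0.0
```

Emit:
servo_tool(
  moves="-0.2 -0.5 0.5 0.3 0; -0.2 -1 1 0.3 0; -0.2 -1 1 0.3 0",
)

```text
time: 29.42
ee_pos: [0.5488, 0.0976, 0.2367]
tool_rot: [-179.4, 0.0, 176.1]
force: [-0.6, -0.6, 0.4]
width: 0.0509
gripper_force: 0.0
```

Emit:
servo_tool(
  moves="-0.2 -0.5 0.5 0 0; -0.2 -1 1 0 0; -0.2 -1 1 0 0",
)

```text
time: 29.8
ee_pos: [0.4488, 0.1974, 0.2361]
tool_rot: [-179.3, 0.0, 176.2]
force: [1.1, -0.8, 0.7]
width: 0.0514
gripper_force: 0.0
```

```bash
python3 - <<'E'
from h import *
import cv2
p,d=grab_frame("top"); np.savez("top3.npz",p=p,d=d); s=read_state(); print(s["ee_pos"],s["time"],s["force"])
u,v=proj("top",np.array([.6478,-.0067,.133])); u,v=int(round(u)),int(round(v)); print(u,v)
print(np.array([[ondep("top",a,b,d[b,a])[2] for a in range(u-3,u+4)] for b in range(v-10,v+11,2)]).round(3))
a=cv2.resize(p[145:250,178:268,::-1],None,fx=5.6,fy=5.6,interpolation=cv2.INTER_CUBIC)
q,_=grab_frame("scene"); b=cv2.resize(q[160:265,175:315,::-1],None,fx=2,fy=5.6)[:, :280]
cv2.imwrite("pics/t3.png",np.hstack([a,b]))
E
python3 ang.py top3.npz
```

```text
[0.44882451 0.19769697 0.23617987] 29.85 [0.6676612  0.58721331 0.67504527]
220 169
[[0.089 0.09  0.086 0.085 0.083 0.086 0.091]
 [0.088 0.089 0.131 0.132 0.134 0.128 0.09 ]
 [0.088 0.131 0.136 0.136 0.131 0.134 0.123]
 [0.107 0.129 0.133 0.133 0.137 0.13  0.12 ]
 [0.109 0.129 0.13  0.129 0.13  0.133 0.117]
 [0.108 0.134 0.13  0.132 0.133 0.133 0.113]
 [0.103 0.133 0.136 0.137 0.131 0.132 0.112]
 [0.109 0.131 0.136 0.132 0.134 0.132 0.108]
 [0.106 0.136 0.135 0.133 0.134 0.131 0.105]
 [0.09  0.091 0.127 0.126 0.125 0.121 0.092]
 [0.089 0.083 0.089 0.087 0.089 0.09  0.086]]
cam [ 0.44  -0.081  1.333]
51.25 59.5 centroid 55.32
113.75 119.0 centroid 116.22
171.75 179.0 centroid 175.32
231.5 239.5 centroid 235.52
292.25 299.75 centroid 295.9
```

View pics/t3.png

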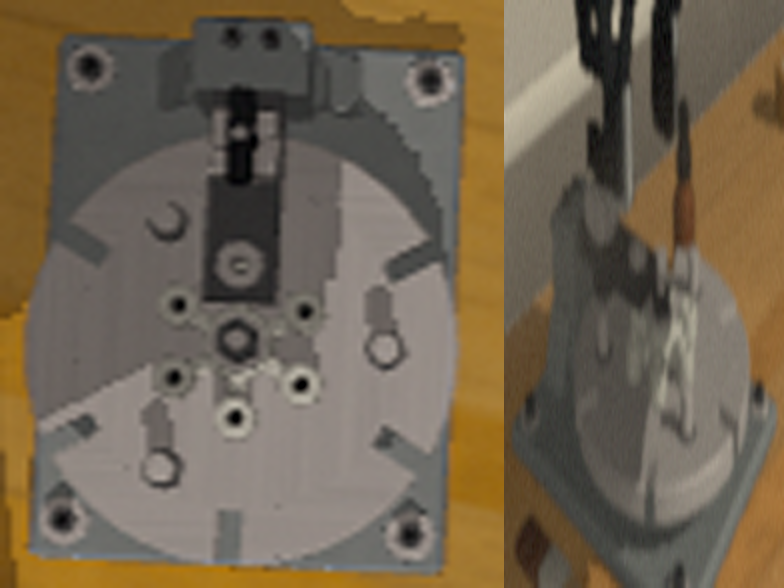

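The depth image puts the tee top at 0.133 m, so the pin is home. The bar lies along the base x, all five drilled bosses are in view with the plain one under the bush, and the arm is clear.

```bash
python3 -c "
from station import *
print(close_job())"
```

```text
the job is handed in; nothing more can be done
None
```

The job is handed in: the plunger was parked, the table turned until the plain boss came under the drill bush, and the pin dropped home (tee top measured at 133 mm); the hand-in gave no verdict.

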